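Set out the riveting place: pad and anvil on the slab, tins and setter in the tray

TASK

Set out the riveting place. On the stone slab put the rubber punching pad flat in the middle of the left half, square with the slab and with its long side running front to back, and the steel anvil to its right, in the middle of the right half, dimples up; in the wooden tray put the flat tin of caps in the left compartment, the tall tin of posts in the right one, and stand the setter upright between them in the middle one. Left and right are as the robot sees them; set everything down without dropping it, and leave the dye bottle where it stands.

Things in the scene. Friction and masses are not known exactly. Their poses are not given: they have to be found in the camera images.
- slab: Pale stone striking slab, fixed: 150 mm front to back (its x), 220 mm wide (y), 30 mm high. Origin: centre of its underside; x points away from the robot, y to the left as the robot looks at it, z up. Middle of its left half at y = +55 mm, of its right half at y = -55 mm; top at z = 30 mm. Stands on the left or right side of the bench, turned up to 0.22 rad.
- tray: Pale plywood tray, fixed, on the side where the slab is not: 120 mm front to back (x), 232 mm wide (y), rim and partitions 13 mm high and 4 mm thick, floor 4 mm. Three equal compartments side by side, each about 72 mm wide, 112 mm deep: left centred at y = +76 mm, middle y = 0, right y = -76 mm. Origin: centre of underside; x away from the robot, y left, z up. Turned up to 0.22 rad.
- pad: Loose black rubber punching pad, a flat oblong 90 mm long (its x), 50 mm wide (its y), 15 mm thick, about 90 g, lying flat. Origin: centre of its underside. At the start its long side points roughly away from the robot (within 0.3 rad).
- anvil: Loose round rivet anvil: a bright steel disc 45 mm in diameter, 22 mm high, with four dark round dimples in its top, about 270 g. Origin: centre of its underside; z up through the dimpled face.
- flat_tin: Loose flat round aluminium tin, open, full of domed brass rivet caps (they do not come out): 54 mm in diameter, 24 mm high, about 100 g. Origin: centre of its underside, z up.
- tall_tin: Loose tall narrow round aluminium tin, open, full of brass rivet posts (they do not come out): 41 mm in diameter, 50 mm high (solid to 48 mm), about 110 g. Origin: centre of its underside, z up.
- setter: Loose rivet setter: a plain steel rod 24 mm in diameter and 65 mm high with dark grip rings and a dark striking end, standing upright on its flat foot, about 150 g. Origin: centre of its foot, z up along the rod.
- dye_bottle: Bystander, to stay where it is: small amber dye bottle with black cap and paper label, 39 mm in diameter, 60 mm high. Origin: centre of its underside, z up. It and the five things start in six places between slab and tray, two abreast (130 mm apart) and three deep (120 mm apart), in any order.
Not all that is in view belongs to the job. What is shaped like the setter but purple is not meant. What is shaped like the anvil but orange is not meant.

How it is judged:
By the outcome, as a careful person would: the job done as asked, in the order asked, and still so for the second after the job is handed in, with the robot touching nothing.
It also fails if it takes over 128 s, if anything falls off the work surface, if the arm or the gripper's body presses on something with over 40 N, if the wrist force passes 120 N, or if a joint passes its speed limit or range.

ROBOT

A 6-joint arm with a two-finger parallel gripper is mounted at the origin on the work surface. World frame = base frame: x ahead of the robot, y to its left, z up, the work surface at z = 0. Lengths are in m, angles in rad, forces in N, time in s.
With the tool pointing down it reaches from about 0.425 to 0.95 m from the base axis. Payload 14.7 kg.
Tool frame: the origin (TCP) lies midway between the tips of the shut fingers; the grasp point (between the pads) lies 19 mm behind it; z points along the fingers, y is the direction in which the jaws open and shut (so a half turn about z gives the same grasp; the last joint's range is limited). The gripper opens to 85 mm and grips with 20 to 120 N. Pads are 22 mm wide; open, the fingers measure 114 mm over their backs; the gripper's body (76 mm by 85 mm) begins 54 mm behind the grasp point. The pads swing forward as they close: fully open they stand 13 mm farther back than shut.
Start: joints at [-1.252, 0.48, 1.596, -0, 1.065, -0.047], TCP at [0.233, -0.607, 0.231] pointing down, gripper open.
Joint ranges: [-2.75, 2.75], [-0.82, 2.05], [0.23, 2.67], [-1.56, 4.7], [0.09, 2.69], [-2.92, 2.92]. Speed limits (rad/s): [1.89, 1.89, 2.39, 3.01, 3.01, 3.01].

INTERFACE

Orientations are given as a unit quaternion [x, y, z, w].
In Python, from rig import get_state, vision, close_job, search_frame, masks_of, spot_point gives the robot as it stands.
- The arm moves only by the tool carry_out, never from a script. Its argument "series" is text: rows parted by semicolons, each of 7 numbers parted by spaces: the shift along the tool's x, y, z in m, then the turn, a rotation vector about the tool's x, y, z in degrees, then the closure in counts, from 0 (fully open) to 255 (shut). A call has 1 to 5 rows; each row shifts and turns the commanded pose from where the row before left it, along the tool's axes as they then stand; what a row does not reach is not made up. A row lasts 1/8 s, in which the tool goes at most 62.5 mm and 10.7 degrees, less where a joint would pass 70% of its speed; a pose out of reach is approached as far as the arm can. A call with a gripper value outside its range is refused whole. The fingers move at their own pace and stop on an object; "grip_force" is the grip in N (left out, the last holds). Time passes only in rows, so rows that do not move let the fingers close. It gives the time, the measured TCP pose, the force and the opening at its end, in the units of the state.
- get_state(): the state, without advancing time (a new reading comes with each control period).
- vision.snapshot(name): name is "side" or "top" or "wrist"; returns the picture (400x640x3 uint8, red, green, blue); there is no depth.
- vision.camera_params(name): a dict with "fx", "fy", "cx", "cy" (pixels), "position" and "orientation" of the camera in the world; the wrist camera has in their place "tool_from_camera" (4x4, takes a point from camera to tool coordinates, whose origin is the TCP and whose axes are the flange's). Camera axes: x right, y down, z forward; pixel columns grow to the right and rows downward; lengths in m; the calibration is good to about 2 mm. A picture is of the moment at which its call begins: read the wrist's pose just before it. camera_params takes no time and is no camera call.
- close_job(): hands the job in, once; it reports no verdict.
Trained networks look in the newest picture that a camera, given by its name, has taken for a name from the list of things; names that differ only in an ending like _2 or _b are one class to them, and where a whole thing is asked for, a point or a joint stands for the part that bears it (a point fixed in the world has none). Each returns a list of dicts, best first, with "p" (0 to 1); they miss things now and then, are a little off and sometimes report something else, mostly with a low value. They report only what shows in the picture. A call takes as long as a camera call. They do not tell look-alikes from the thing itself.
- search_frame(target, camera): "at" ([row, column] in pixels, amid what is visible of it).
- masks_of(target, camera): "region" (400x640 bool, what is visible of it) and "at" ([row, column] in pixels, amid what is visible of it).
- spot_point(target, camera): "at" ([row, column] in pixels: a listed point, or the origin of a listed thing).
The state is a dict: "time": time; "joint_pos": joint angles; "dq": joint speeds; "joint_torque": joint torques, N m; "ee_pos": TCP position; "tool_rot": TCP orientation; "ft_force": force on the tool from outside, world axes, zero at the start; "ft_torque": the same for the moment, N m; "gripper_width": opening from 0.0 (shut) to 1.0 (fully open).
Only numpy, scipy, OpenCV 4.12 (cv2) and the standard library are available. Lean on these libraries where they do the work, as an engineer would, in place of code of your own. Each camera call takes 0.05 s, during which the arm holds its last target.

## Working session

There is one attempt and no reset: what is moved stays moved. The work goes in short steps, Python scripts to look and compute and a tool call to move; the robot and the scene stay as the last step left them, time stands still between calls to the robot, and variables do not carry over. Pictures are saved under pics/ and viewed, and the job is handed in when it is done.

Besides the shell and the picture viewer there is one more tool, called after "Call:" as name(argument=value, ...), one argument or row to a line, values as JSON. carry_out: Moves the arm, as the interface text tells. Its arguments: {"type":"object","properties":{"series":{"type":"string"},"grip_force":{"type":"number"}},"required":["series"]}

```bash
mkdir -p pics; ls; python3 - <<'E'
from rig import get_state, vision
import cv2,numpy as np
print(get_state())
for n in ("top","side"):
    im=vision.snapshot(n); cv2.imwrite(f"pics/{n}0.png",im[:,:,::-1]); print(n,vision.camera_params(n))
print(vision.camera_params("wrist"))
E
```

```text
pics
{'time': 0.0, 'joint_pos': array([-1.25159278e+00,  4.80843170e-01,  1.59688750e+00,  1.11510635e-05,
        1.06511475e+00, -4.65956776e-02]), 'dq': array([ 0.00018258,  0.00058068, -0.00225593,  0.00090144,  0.0028325 ,
       -0.00080721]), 'joint_torque': array([-4.99806556e-03, -9.50655842e+01, -4.30187309e+01, -3.11621097e-04,
        1.25626157e-02,  1.46675749e-06]), 'ee_pos': array([ 0.23239322, -0.60657765,  0.23065997]), 'tool_rot': array([ 9.83320740e-01,  1.81878887e-01, -8.02830640e-05, -6.21232418e-04]), 'ft_force': array([1.00358742, 0.63897004, 1.05348464]), 'ft_torque': array([-0.07687159,  0.02720676,  0.04589435]), 'gripper_width': 0.9980940905406593}
top {'fx': 446.87497299767165, 'fy': 446.87497299767165, 'cx': 316.86716410913607, 'cy': 195.29412819798463, 'position': array([ 0.45540028, -0.01510195,  0.95032464]), 'orientation': array([-0.70503293,  0.70743729, -0.02661823,  0.04186306])}
side {'fx': 448.9843118638136, 'fy': 448.9843118638136, 'cx': 313.21523085660084, 'cy': 204.5148374792749, 'position': array([0.20403653, 0.60654362, 0.48926138]), 'orientation': array([-0.22382995,  0.85049275, -0.45696585,  0.13320825])}
{'fx': 342.8484958424755, 'fy': 342.8484958424755, 'cx': 315.9726659104704, 'cy': 202.56664169620672, 'tool_from_camera': array([[ 7.03184703e-04, -9.55493454e-01, -2.95011465e-01,
         7.53934178e-02],
       [ 9.99999658e-01,  5.43516040e-04,  6.23224741e-04,
        -1.33322247e-03],
       [-4.35143697e-04, -2.95011802e-01,  9.55493510e-01,
        -1.42501260e-01],
       [ 0.00000000e+00,  0.00000000e+00,  0.00000000e+00,
         1.00000000e+00]])}
```

View pics/top0.png

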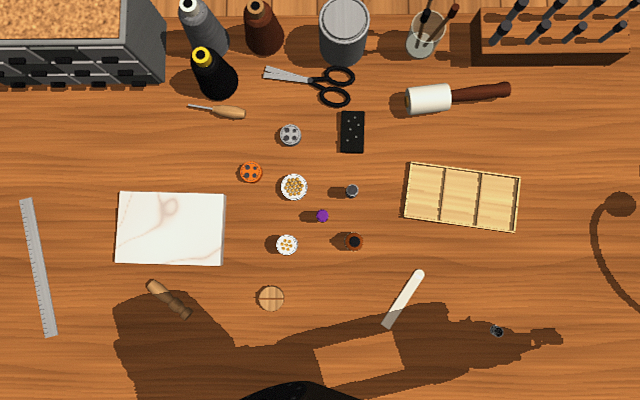

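View pics/side0.png

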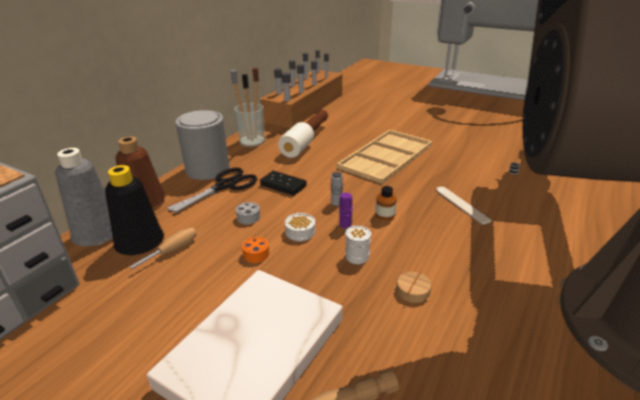

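The top picture shows the slab on the left (170,228) and the tray on the right (462,197). Between them are the anvil (290,134), pad (352,132), flat tin (294,187), setter (351,191), tall tin (286,245) and dye bottle (354,241). The look-alikes are orange (250,172) and purple (322,216). Next I'll measure.

```bash
cat > h.py <<'E'
import numpy as np, cv2
from scipy.spatial.transform import Rotation as R
from rig import get_state, vision, search_frame, masks_of, spot_point
def cam(n, st=None):
    p=vision.camera_params(n); K=np.array([[p['fx'],0,p['cx']],[0,p['fy'],p['cy']],[0,0,1]])
    if n=='wrist':
        st=st or get_state(); T=np.eye(4); T[:3,:3]=R.from_quat(st['tool_rot']).as_matrix(); T[:3,3]=st['ee_pos']
        T=T@p['tool_from_camera']; return K,T[:3,:3],T[:3,3]
    return K,R.from_quat(p['orientation']).as_matrix(),np.array(p['position'])
def back(c,px,z):  # px Nx2 (col,row)
    K,Rm,t=c; px=np.atleast_2d(px).astype(float); d=np.c_[px,np.ones(len(px))]@np.linalg.inv(K).T@Rm.T
    s=(z-t[2])/d[:,2]; return t+d*s[:,None]
def proj(c,P):
    K,Rm,t=c; q=(np.atleast_2d(P)-t)@Rm@K.T; return q[:,:2]/q[:,2:]
def cyl(x,y,z0,z1,r):
    a=np.linspace(0,2*np.pi,40,endpoint=False); return np.vstack([np.c_[x+r*np.cos(a),y+r*np.sin(a),0*a+z] for z in(z0,z1)])
def box(x,y,yaw,z0,z1,lx,ly):
    c=np.array([[1,1],[1,-1],[-1,-1],[-1,1]])*[lx/2,ly/2]; r=np.array([[np.cos(yaw),-np.sin(yaw)],[np.sin(yaw),np.cos(yaw)]])
    c=c@r.T+[x,y]; return np.vstack([np.c_[c,0*c[:,0]+z] for z in(z0,z1)])
SH={'slab':('b',.15,.22,.03),'tray':('b',.12,.232,.013),'pad':('b',.09,.05,.015),'anvil':('c',.0225,.022),'flat_tin':('c',.027,.024),'tall_tin':('c',.0205,.05),'setter':('c',.012,.065),'dye_bottle':('c',.0195,.06)}
def model(n,x,y,yaw,z=0):
    s=SH[n]
    return box(x,y,yaw,z,z+s[3],s[1],s[2]) if s[0]=='b' else cyl(x,y,z,z+s[2],s[1])
def rast(c,n,p,z=0,S=8):
    # anti-aliased silhouette
    h=cv2.convexHull(proj(c,model(n,p[0],p[1],p[2] if len(p)>2 else 0,z)).astype(np.float32)).reshape(-1,2)
    im=np.zeros((400,640),np.uint8); cv2.fillConvexPoly(im,np.round((h)*256).astype(np.int32),255,cv2.LINE_AA,8); return im/255.
def fit(c,n,mask,z=0,p0=None):
    from scipy.optimize import minimize
    s=SH[n]; m=mask.astype(float)
    if p0 is None:
        r,cc=np.nonzero(mask); P=back(c,[cc.mean(),r.mean()],z+s[-1]*.6)[0]; p0=[P[0],P[1]]+([0.] if s[0]=='b' else [])
        if s[0]=='b':
            pts=back(c,np.c_[cc,r],z+s[-1])[:,:2]; p0[2]=0.
            q=cv2.minAreaRect(pts.astype(np.float32)*1000); b=cv2.boxPoints(q); e=[b[1]-b[0],b[2]-b[1]]; l=max(e,key=np.linalg.norm) 
            a=np.arctan2(l[1],l[0]); a-= 0 if s[1]>s[2] else np.pi/2; p0[2]=(a+np.pi/2)%np.pi-np.pi/2
    f=lambda p: np.abs(rast(c,n,p,z)-m).sum()
    st=np.array([.006,.006]+([.06] if len(p0)>2 else [])); sim=np.vstack([p0]+[np.array(p0)+np.eye(len(p0))[i]*st[i] for i in range(len(p0))])
    o=minimize(f,p0,method='Nelder-Mead',options=dict(initial_simplex=sim,xatol=1e-5,fatol=.01)); return o.x,o.fun/m.sum()
def yaw(st):
    M=R.from_quat(st['tool_rot']).as_matrix(); return np.arctan2(M[1,0],M[0,0])
def go(x,y,z,yw=None):
    """tool-frame shift from measured pose to target + turn about tool z deg"""
    st=get_state(); M=R.from_quat(st['tool_rot']).as_matrix(); d=np.array([x,y,z])-st['ee_pos']
    print('t',round(st['time'],2),'ee',st['ee_pos'].round(4),'yaw',round(np.degrees(yaw(st)),2),'tilt',(M[:,2]).round(4),'grip',round(st['gripper_width'],3),'F',st['ft_force'].round(1))
    print('shift tool mm',(M.T@d*1000).round(1), 'in yaw-only', end=' ')
    a=yaw(st); tx=np.array([np.cos(a),np.sin(a),0]); ty=np.array([np.sin(a),-np.cos(a),0]); print((np.array([tx@d,ty@d,-d[2]])*1000).round(1))
    if yw is not None:
        print('turn deg about tool z',round(np.degrees(-(yw-a)),2))
        tx=np.array([np.cos(yw),np.sin(yw),0]); ty=np.array([np.sin(yw),-np.cos(yw),0]); print(' shift mm if turned first',(np.array([tx@d,ty@d,-d[2]])*1000).round(1))
E
python3 - <<'E'
from h import *
vision.snapshot('top'); c=cam('top'); im=vision.snapshot('top')
for n in SH:
    for d in masks_of(n,'top')[:2]:
        if d['p']<.3: continue
        p,e=fit(c,n,d['region']); print(n,round(d['p'],2),d['at'],p.round(4),round(e,3), d['region'].sum())
E
```

```text
tray 0.76 [196.4, 460.6] [ 0.543  -0.2974 -0.144 ] 0.039 6471
pad 0.86 [132.7, 354.2] [ 0.6836 -0.0696 -0.0547] 0.087 1035
anvil 0.74 [136.9, 290.1] [0.6764 0.0622] 0.204 361
anvil 0.63 [171.9, 249.9] [0.5965 0.1465] 0.119 394
flat_tin 0.92 [185.0, 293.8] [0.5637 0.0547] 0.084 555
flat_tin 0.34 [246.5, 281.9] [0.4479 0.0654] 0.833 329
tall_tin 0.66 [248.2, 286.5] [0.4428 0.0661] 0.197 333
setter 0.4 [213.8, 321.6] [ 0.5016 -0.0053] 0.382 110
dye_bottle 0.83 [239.5, 354.3] [ 0.4516 -0.0651] 0.663 216
```

```bash
python3 - <<'E'
from h import *
go(.60,0.0,.34,0)
im=vision.snapshot('top'); c=cam('top')
print([ (d['p'],d['at']) for d in search_frame('slab','top')][:3])
for d in masks_of('slab','top')[:2]:
    p,e=fit(c,'slab',d['region']); print(d['p'],d['at'],p,e)
E
```

```text
t 0.6 ee [ 0.2325 -0.607   0.2313] yaw 20.96 tilt [-0. -0. -1.] grip 1.003 F [-0.3  0.6 -0.7]
shift tool mm [ 560.3 -435.4 -108.7] in yaw-only [ 560.3 -435.4 -108.7]
turn deg about tool z 20.96
 shift mm if turned first [ 367.5 -607.  -108.7]
[(0.93, [229.1, 168.7])]
0.74 [229.6, 168.4] [ 0.47822069  0.31243458 -0.02766311] 0.04455415738455055
```

Call:
carry_out(
  series="0 0 -0.054 0 0 10.48 0;0 0 -0.054 0 0 10.48 0;0.028 -0.047 0 0 0 0 0;0.028 -0.047 0 0 0 0 0;0.028 -0.047 0 0 0 0 0",
  grip_force=40,
)

```text
time: 1.38
ee_pos: [0.3171, -0.4646, 0.3395]
tool_rot: [1.0, -0.0, 0.0, 0.0]
ft_force: [0.8, -1.0, 0.1]
gripper_width: 1.002
```

Call:
carry_out(
  series="0.028 -0.047 0 0 0 0 0;0.028 -0.047 0 0 0 0 0;0.028 -0.047 0 0 0 0 0;0.028 -0.047 0 0 0 0 0;0.028 -0.047 0 0 0 0 0",
)

```text
time: 2.0
ee_pos: [0.4572, -0.2294, 0.3396]
tool_rot: [1.0, -0.0, 0.0, 0.0]
ft_force: [1.6, -0.8, 1.0]
gripper_width: 0.999
```

Call:
carry_out(
  series="0.028 -0.047 0 0 0 0 0;0.028 -0.047 0 0 0 0 0;0.028 -0.047 0 0 0 0 0;0.028 -0.047 0 0 0 0 0;0.028 -0.047 0 0 0 0 0",
)

```text
time: 2.62
ee_pos: [0.5973, 0.0057, 0.3395]
tool_rot: [1.0, 0.0, 0.0, 0.0]
ft_force: [0.4, -0.9, -0.1]
gripper_width: 1.0
```

```bash
python3 - <<'E'
from h import *
st=get_state(); im=vision.snapshot('wrist'); c=cam('wrist',st); np.savez('w1.npz',im=im,q=st['tool_rot'],p=st['ee_pos'])
cv2.imwrite('pics/w1.png',im[:,:,::-1])
ov=im[:,:,::-1].copy()
for n in SH:
    for d in masks_of(n,'wrist')[:2]:
        if d['p']<.3: continue
        p,e=fit(c,n,d['region']); print(n,round(d['p'],2),d['at'],p.round(4),round(e,3), d['region'].sum())
        h=cv2.convexHull(proj(c,model(n,*p[:2],p[2] if len(p)>2 else 0)).astype(np.float32)).round().astype(int); cv2.polylines(ov,[h],1,(0,255,0),1)
cv2.imwrite('pics/w1o.png',ov)
E
```

```text
slab 0.56 [228.5, 103.0] [ 0.4788  0.3127 -0.0316] 0.055 16240
tray 0.62 [189.9, 527.6] [ 0.5453 -0.2972 -0.1482] 0.023 13877
pad 0.81 [84.6, 372.6] [ 0.6848 -0.0687 -0.0326] 0.086 2858
pad 0.52 [262.8, 271.5] [ 0.4196  0.0743 -0.2216] 1.11 956
anvil 0.83 [91.9, 272.9] [0.6782 0.0633] 0.082 1046
anvil 0.8 [152.3, 213.8] [0.5976 0.147 ] 0.14 952
flat_tin 0.76 [177.7, 284.1] [0.5655 0.0548] 0.11 1247
tall_tin 0.98 [260.6, 273.3] [0.4461 0.068 ] 0.137 948
tall_tin 0.55 [187.4, 526.8] [ 0.5746 -0.3615] 0.874 13608
setter 0.79 [188.8, 367.9] [ 0.5572 -0.0635] 0.346 406
dye_bottle 0.64 [251.6, 368.6] [ 0.4601 -0.0642] 0.428 782
dye_bottle 0.58 [231.4, 104.4] [0.5345 0.3723] 0.893 16295
```

View pics/w1o.png

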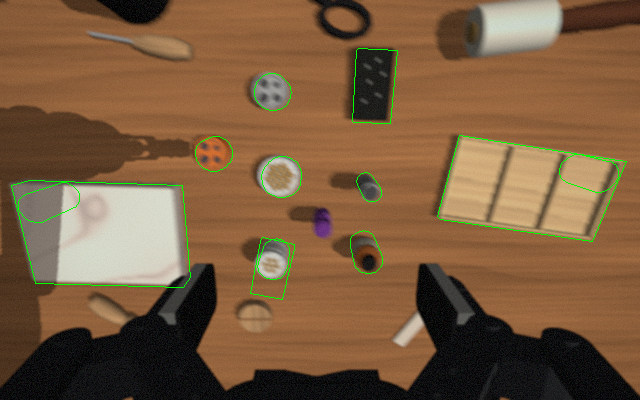

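The steel-grey anvil is at (272,91) and its orange look-alike at (213,153). The grey steel setter is at (369,188) and the purple one at (322,222). I'll confirm both in a crop.

```bash
python3 - <<'E'
from h import *
im=np.load('w1.npz')['im'][40:280,180:410]; cv2.imwrite('pics/w1c.png',cv2.resize(im[:,:,::-1],None,fx=2.5,fy=2.5,interpolation=cv2.INTER_CUBIC))
go(.684,-.069,.16,-.045)
E
```

```text
t 3.08 ee [0.5962 0.003  0.3395] yaw -0.08 tilt [ 2.e-04 -1.e-04 -1.e+00] grip 0.997 F [0.2 0.4 1. ]
shift tool mm [ 87.9  71.8 179.5] in yaw-only [ 87.9  71.9 179.5]
turn deg about tool z 2.5
 shift mm if turned first [ 91.   68.  179.5]
```

View pics/w1c.png

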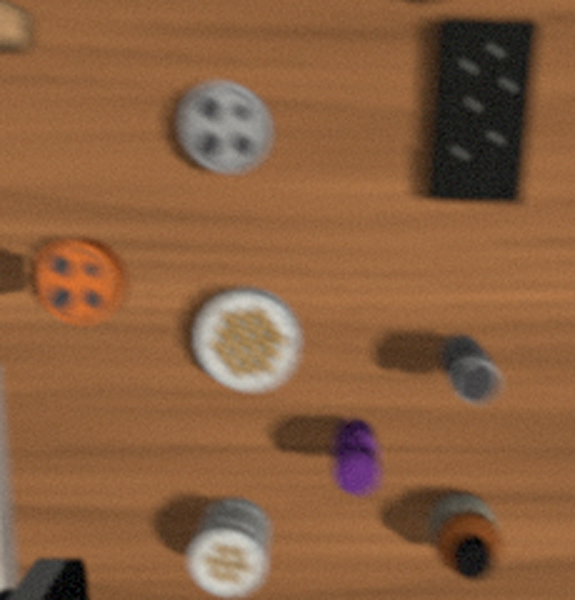

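The crop confirms it: grey four-dimple anvil at the top left, grey setter on the right, with the orange disc and purple rod as decoys. I'll go to the pad first.

Call:
carry_out(
  series="0.0228 0.017 0.045 0 0 2.5 0;0.0228 0.017 0.045 0 0 0 0;0.0228 0.017 0.045 0 0 0 0;0.0228 0.017 0.045 0 0 0 0;0 0 0 0 0 0 0",
)

```text
time: 3.7
ee_pos: [0.684, -0.0688, 0.1552]
tool_rot: [1.0, -0.023, -0.003, -0.0]
ft_force: [-0.0, 0.1, 0.6]
gripper_width: 1.001
```

```bash
cat > look.py <<'E'
import sys
from h import *
def look(n,tag,names,z=0,cam_='wrist'):
    st=get_state(); im=vision.snapshot(cam_); c=cam(cam_,st); ov=im[:,:,::-1].copy(); out={}
    for n_ in names:
        for d in masks_of(n_,cam_)[:2]:
            if d['p']<.3: continue
            p,e=fit(c,n_,d['region'],z); print(n_,round(d['p'],2),d['at'],p.round(4),round(e,3)); out.setdefault(n_,p)
            h=cv2.convexHull(proj(c,model(n_,*p[:2],p[2] if len(p)>2 else 0,z)).astype(np.float32)).round().astype(int); cv2.polylines(ov,[h],1,(0,255,0),1)
    np.savez(f'{tag}.npz',im=im,q=st['tool_rot'],p=st['ee_pos']); cv2.imwrite(f'pics/{tag}.png',ov); return out
if __name__=='__main__':
    look(0,sys.argv[1],sys.argv[2].split(','),float(sys.argv[3]),sys.argv[4] if len(sys.argv)>4 else 'wrist')
    print(get_state()['ee_pos'].round(4), np.degrees(yaw(get_state())))
E
python3 look.py w2 pad,anvil 0
```

```text
pad 0.69 [178.2, 318.6] [ 0.6855 -0.0689 -0.0411] 0.042
anvil 0.68 [282.9, 92.4] [0.598  0.1463] 0.109
anvil 0.67 [201.7, 164.6] [0.6779 0.0628] 0.087
[ 0.6855 -0.0672  0.1605] -2.5394234894841867
```

View pics/w2.png

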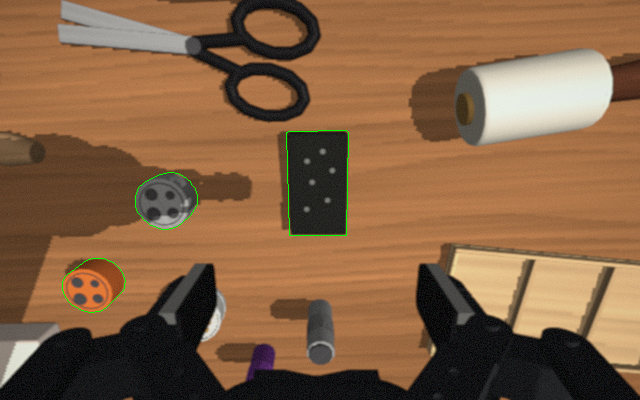

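```bash
python3 -c "
from h import *
go(.685,-.0688,-.001,-.041)"
```

```text
t 3.85 ee [ 0.6855 -0.0672  0.1605] yaw -2.54 tilt [ 1.e-03 -1.e-04 -1.e+00] grip 0.999 F [0.6 1.2 0.9]
shift tool mm [ -0.6   1.6 161.5] in yaw-only [ -0.4   1.6 161.5]
turn deg about tool z -0.19
 shift mm if turned first [ -0.4   1.6 161.5]
```

Call:
carry_out(
  series="0 0.0016 0.04 0 0 -0.2 0;0 0 0.04 0 0 0 0;0 0 0.04 0 0 0 0;0 0 0.03 0 0 0 0;0 0 0.0115 0 0 0 0",
)

```text
time: 4.47
ee_pos: [0.6853, -0.0682, -0.0019]
tool_rot: [1.0, -0.02, 0.0, -0.0]
ft_force: [-1.1, 0.0, 0.4]
gripper_width: 0.998
```

Call:
carry_out(
  series="0 0 0 0 0 0 60;0 0 0 0 0 0 90;0 0 0 0 0 0 255;0 0 0 0 0 0 255;0 0 0 0 0 0 255",
)

```text
time: 5.1
ee_pos: [0.6865, -0.0687, -0.0002]
tool_rot: [1.0, -0.02, 0.001, 0.0]
ft_force: [-0.8, 1.9, 9.3]
gripper_width: 0.575
```

```bash
python3 -c "
from h import *
go(.685,-.0688,-.001,-.041)
cv2.imwrite('pics/g1.png',vision.snapshot('wrist')[:,:,::-1])"
```

```text
t 5.1 ee [ 6.865e-01 -6.870e-02 -2.000e-04] yaw -2.3 tilt [ 2.5e-03 -4.0e-04 -1.0e+00] grip 0.575 F [-0.8  1.9  9.3]
shift tool mm [-1.5  0.2  0.8] in yaw-only [-1.5  0.2  0.8]
turn deg about tool z 0.05
 shift mm if turned first [-1.5  0.2  0.8]
```

View pics/g1.png

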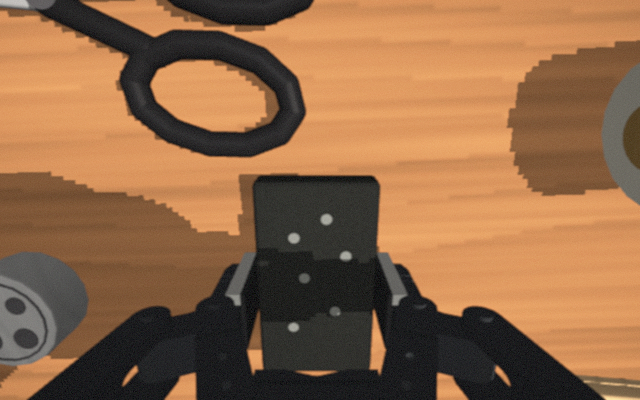

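Call:
carry_out(
  series="0 0 -0.03 0 0 0 255;0 0 -0.05 0 0 0 255;0 0 -0.06 0 0 0 255;0 0 -0.06 0 0 0 255;0 0 0 0 0 0 255",
)

```text
time: 5.78
ee_pos: [0.6884, -0.0689, 0.2046]
tool_rot: [1.0, -0.02, 0.005, 0.001]
ft_force: [0.4, 0.5, -0.3]
gripper_width: 0.574
```

```bash
python3 -c "
from h import *
go(.480,.3676,.24,-.030)"
```

```text
t 5.78 ee [ 0.6884 -0.0689  0.2046] yaw -2.3 tilt [ 0.01   -0.0014 -0.9999] grip 0.574 F [ 0.4  0.5 -0.3]
shift tool mm [-225.4 -427.8  -38.1] in yaw-only [-225.8 -427.8  -35.4]
turn deg about tool z -0.58
 shift mm if turned first [-221.4 -430.1  -35.4]
```

Call:
carry_out(
  series="-0.0246 -0.0478 -0.007 0 0 -0.6 255;-0.0246 -0.0478 -0.007 0 0 0 255;-0.0246 -0.0478 -0.007 0 0 0 255;-0.0246 -0.0478 -0.007 0 0 0 255;-0.0246 -0.0478 -0.007 0 0 0 255",
)

```text
time: 6.4
ee_pos: [0.5689, 0.1756, 0.233]
tool_rot: [1.0, -0.015, 0.0, -0.0]
ft_force: [0.4, 0.6, -0.2]
gripper_width: 0.57
```

Call:
carry_out(
  series="-0.0246 -0.0478 0 0 0 0 255;-0.0246 -0.0478 0 0 0 0 255;-0.0246 -0.0478 0 0 0 0 255;-0.0246 -0.0478 0 0 0 0 255;0 0 0 0 0 0 255",
)

```text
time: 7.02
ee_pos: [0.4753, 0.3711, 0.2326]
tool_rot: [1.0, -0.013, -0.0, -0.0]
ft_force: [0.5, 0.1, -0.2]
gripper_width: 0.579
```

```bash
python3 look.py w3 slab,pad 0; python3 -c "
from h import *
go(.480,.3676,.24,-.030)"
```

```text
slab 0.81 [145.5, 393.0] [ 0.4795  0.3132 -0.0326] 0.308
pad 0.82 [266.2, 314.4] [ 0.4159  0.3437 -0.346 ] 0.835
[0.4773 0.3678 0.2326] -1.6860939270435433
t 7.17 ee [0.4773 0.3678 0.2326] yaw -1.69 tilt [-2.e-04 -4.e-04 -1.e+00] grip 0.573 F [ 0.5 -1.2 -1.2]
shift tool mm [ 2.7  0.2 -7.4] in yaw-only [ 2.7  0.2 -7.4]
turn deg about tool z 0.03
 shift mm if turned first [ 2.7  0.2 -7.4]
```

View pics/w3.png

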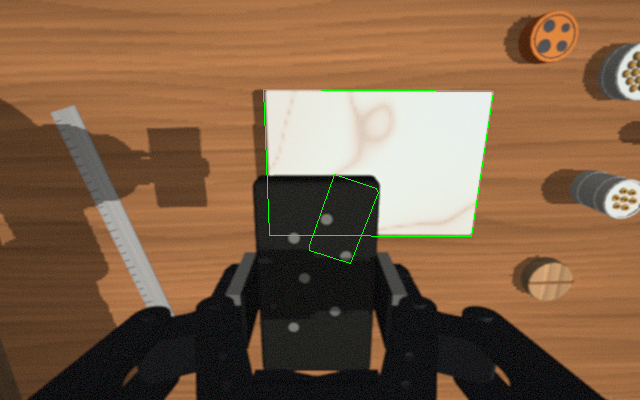

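```bash
python3 - <<'E'
from h import *
p=vision.camera_params('wrist'); K,_,_=cam('wrist'); T=p['tool_from_camera']; c=(K,T[:3,:3],T[:3,3])
im=np.load('w3.npz')['im']; cv2.imwrite('pics/c3.png',cv2.resize(im[160:380,230:410,::-1],None,fx=2.7,fy=2.7,interpolation=cv2.INTER_CUBIC))
for z in(-.0148,): print((back(c,[[256,181],[377,181],[262,370],[371,370]],z)*1000).round(1))
go(.4809,.368,.08,-.031)
E
```

```text
[[ 44.1 -24.1 -14.8]
 [ 44.1  22.2 -14.8]
 [-45.  -25.9 -14.8]
 [-44.9  24.2 -14.8]]
t 7.17 ee [0.4773 0.3678 0.2326] yaw -1.69 tilt [-2.e-04 -4.e-04 -1.e+00] grip 0.573 F [ 0.5 -1.2 -1.2]
shift tool mm [  3.6  -0.3 152.6] in yaw-only [  3.6  -0.3 152.6]
turn deg about tool z 0.09
 shift mm if turned first [  3.6  -0.3 152.6]
```

View pics/c3.png

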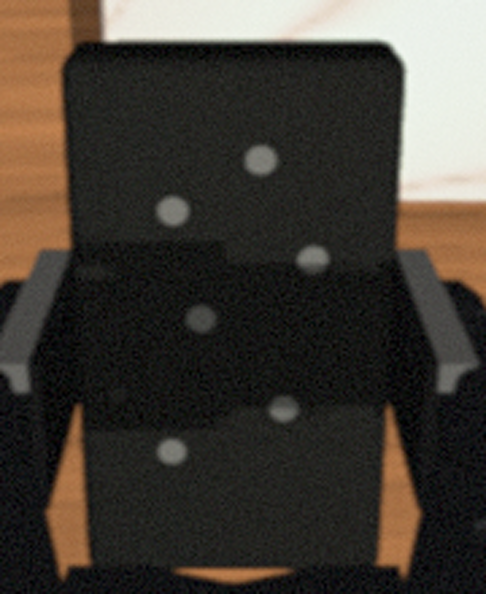

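Call:
carry_out(
  series="0.0036 0 0.04 0 0 0.1 255;0 0 0.05 0 0 0 255;0 0 0.05 0 0 0 255;0 0 0.045 0 0 0 255;0 0 0 0 0 0 255",
)

```text
time: 7.8
ee_pos: [0.4796, 0.3656, 0.0451]
tool_rot: [1.0, -0.017, -0.002, 0.002]
ft_force: [1.0, 0.9, -0.4]
gripper_width: 0.573
```

```bash
python3 -c "
from h import *
go(.4809,.368,.0305,-.031)"
```

```text
t 7.8 ee [0.4796 0.3656 0.0451] yaw -1.9 tilt [-0.0049 -0.0034 -1.    ] grip 0.573 F [ 1.   0.9 -0.4]
shift tool mm [ 1.3 -2.5 14.6] in yaw-only [ 1.2 -2.4 14.6]
turn deg about tool z -0.12
 shift mm if turned first [ 1.2 -2.4 14.6]
```

Let it settle, then read again.

Call:
carry_out(
  series="0 0 0.004 0 0 0 255;0 0 0 0 0 0 255;0 0 0 0 0 0 255",
)

```text
time: 8.18
ee_pos: [0.4817, 0.3686, 0.0453]
tool_rot: [1.0, -0.016, 0.001, -0.001]
ft_force: [0.6, -0.8, -0.9]
gripper_width: 0.575
```

```bash
python3 -c "
from h import *
go(.4809,.368,.0305,-.031)"
```

```text
t 8.18 ee [0.4817 0.3686 0.0453] yaw -1.8 tilt [ 0.0018  0.0012 -1.    ] grip 0.575 F [ 0.6 -0.8 -0.9]
shift tool mm [-0.8  0.7 14.8] in yaw-only [-0.8  0.6 14.8]
turn deg about tool z -0.03
 shift mm if turned first [-0.8  0.6 14.8]
```

Call:
carry_out(
  series="-0.0006 0.0004 0.006 0 0 0 255;0 0 0.005 0 0 0 255;0 0 0.002 0 0 0 255;0 0 0 0 0 0 255;0 0 0 0 0 0 255",
)

```text
time: 8.8
ee_pos: [0.4804, 0.3679, 0.0308]
tool_rot: [1.0, -0.016, 0.0, -0.0]
ft_force: [-0.2, 0.2, -0.8]
gripper_width: 0.573
```

```bash
python3 -c "
from h import *
go(.4809,.368,.0305,-.031)"
```

```text
t 8.8 ee [0.4804 0.3679 0.0308] yaw -1.8 tilt [ 0.  0. -1.] grip 0.573 F [-0.2  0.2 -0.8]
shift tool mm [ 0.5 -0.2  0.3] in yaw-only [ 0.5 -0.2  0.3]
turn deg about tool z -0.02
 shift mm if turned first [ 0.5 -0.2  0.3]
```

Call:
carry_out(
  series="0 0 0.0006 0 0 0 255;0 0 0.0006 0 0 0 255;0 0 0 0 0 0 255",
)

```text
time: 9.18
ee_pos: [0.4804, 0.3679, 0.0298]
tool_rot: [1.0, -0.016, 0.0, -0.0]
ft_force: [-0.5, 0.4, 4.2]
gripper_width: 0.572
```

Call:
carry_out(
  series="0 0 0 0 0 0 85;0 0 0 0 0 0 60;0 0 0 0 0 0 0;0 0 0 0 0 0 0;0 0 -0.03 0 0 0 0",
)

```text
time: 9.8
ee_pos: [0.4791, 0.367, 0.0582]
tool_rot: [1.0, -0.016, -0.002, 0.001]
ft_force: [0.1, 1.0, 0.5]
gripper_width: 1.003
```

Call:
carry_out(
  series="0 0 -0.05 0 0 0 0;0 0 -0.05 0 0 0 0;0 0 -0.05 0 0 0 0;0.0246 0.0478 0 0 0 0 0;0.0246 0.0478 0 0 0 0 0",
)

```text
time: 10.42
ee_pos: [0.527, 0.2701, 0.2105]
tool_rot: [1.0, -0.015, 0.001, -0.0]
ft_force: [1.8, 0.5, 0.1]
gripper_width: 0.999
```

```bash
python3 look.py w4 slab 0;python3 look.py w4b pad .03; python3 -c "
from h import *
go(.678,.063,.12,0)"
```

```text
slab 0.6 [207.4, 294.5] [ 0.4792  0.3135 -0.0283] 0.255
[0.5282 0.2668 0.2099] -1.9721463764777418
pad 0.64 [226.2, 214.4] [ 0.478   0.3692 -0.0574] 0.152
[0.5268 0.2698 0.2096] -1.9222013835945269
t 10.62 ee [0.5268 0.2698 0.2096] yaw -1.92 tilt [-0.e+00  1.e-04 -1.e+00] grip 1.001 F [ 0.4 -0.2 -1.1]
shift tool mm [158.  201.7  89.6] in yaw-only [158.  201.7  89.6]
turn deg about tool z -1.92
 shift mm if turned first [151.2 206.8  89.6]
```

View pics/w4b.png

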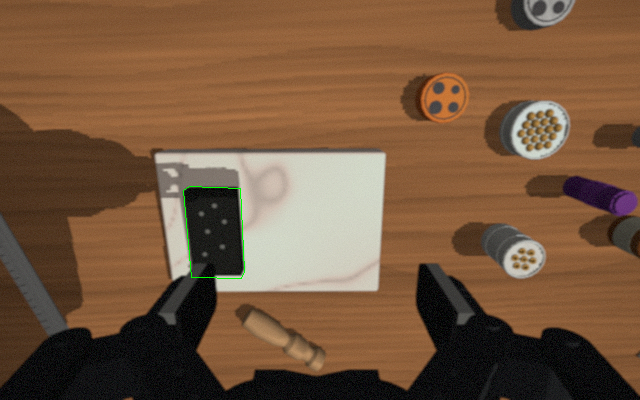

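Call:
carry_out(
  series="0.038 0.0505 0.02 0 0 -1.9 0;0.038 0.0505 0.02 0 0 0 0;0.038 0.0505 0.02 0 0 0 0;0.038 0.0505 0.02 0 0 0 0;0 0 0 0 0 0 0",
)

```text
time: 11.25
ee_pos: [0.6697, 0.077, 0.1321]
tool_rot: [1.0, -0.0, -0.001, 0.0]
ft_force: [-0.1, -0.2, -0.8]
gripper_width: 1.003
```

```bash
python3 look.py w5 anvil 0; python3 -c "
from h import *
go(.678,.063,.004,0)
vision.snapshot('top')
for n,z in(('slab',0),('pad',.03)):
  d=masks_of(n,'top')[0]; print(n,fit(cam('top'),n,d['region'],z))"
```

```text
anvil 0.85 [188.6, 334.7] [0.6776 0.0634] 0.088
anvil 0.75 [274.7, 238.3] [0.5981 0.1465] 0.179
[0.6681 0.08   0.1335] 0.07461473007414945
t 11.35 ee [0.6681 0.08   0.1335] yaw 0.07 tilt [-1.3e-03  3.0e-04 -1.0e+00] grip 0.998 F [-0.1  0.3  0.1]
shift tool mm [ 10.   17.  129.5] in yaw-only [  9.8  17.  129.5]
turn deg about tool z 0.07
 shift mm if turned first [  9.9  17.  129.5]Traceback (most recent call last):
  File "<string>", line 6, in <module>
    d=masks_of(n,'top')[0]; print(n,fit(cam('top'),n,d['region'],z))
      ~~~~~~~~~~~~~~~~~^^^
IndexError: list index out of range
```

View pics/w5.png

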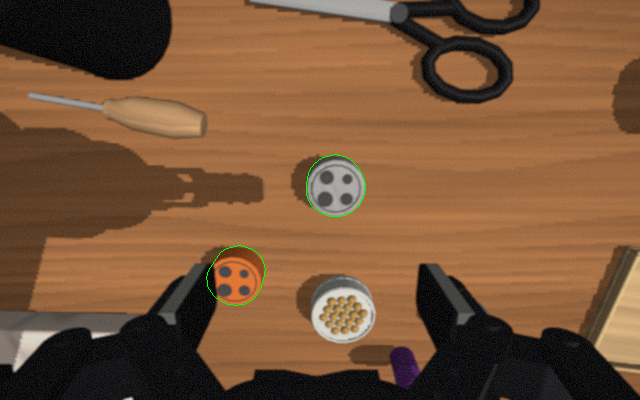

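Call:
carry_out(
  series="0.0098 0.0168 0.02 0 0 0 0;0 0 0.04 0 0 0 0;0 0 0.04 0 0 0 0;0 0 0.0295 0 0 0 0;0 0 0 0 0 0 0",
)

```text
time: 12.08
ee_pos: [0.6764, 0.0627, 0.0021]
tool_rot: [1.0, 0.001, -0.002, 0.0]
ft_force: [0.3, -1.5, 0.4]
gripper_width: 1.002
```

Call:
carry_out(
  series="0 0 0 0 0 0 70;0 0 0 0 0 0 100;0 0 0 0 0 0 255;0 0 0 0 0 0 255;0 0 0 0 0 0 255",
)

```text
time: 12.7
ee_pos: [0.6793, 0.0627, 0.0064]
tool_rot: [1.0, 0.001, 0.001, -0.0]
ft_force: [-2.1, 0.6, 9.1]
gripper_width: 0.509
```

```bash
python3 -c "
from h import *
go(.4775,.258,.15,-.03)
cv2.imwrite('pics/g2.png',vision.snapshot('wrist')[:,:,::-1])"
```

```text
t 12.7 ee [0.6793 0.0627 0.0064] yaw 0.1 tilt [ 2.3e-03  2.0e-04 -1.0e+00] grip 0.509 F [-2.1  0.6  9.1]
shift tool mm [-201.1 -195.7 -144. ] in yaw-only [-201.5 -195.7 -143.6]
turn deg about tool z 1.82
 shift mm if turned first [-207.6 -189.1 -143.6]
```

View pics/g2.png

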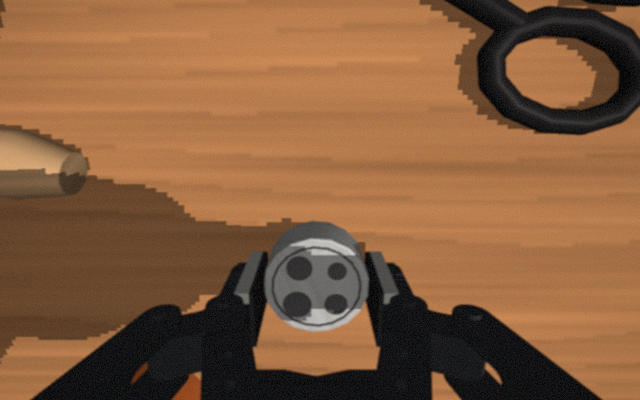

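Call:
carry_out(
  series="0 0 -0.03 0 0 0 255;0 0 -0.05 0 0 0 255;0 0 -0.065 0 0 1.8 255;-0.0519 -0.0473 0 0 0 0 255;-0.0519 -0.0473 0 0 0 0 255",
)

```text
time: 13.38
ee_pos: [0.5881, 0.1501, 0.1488]
tool_rot: [1.0, -0.016, 0.001, -0.0]
ft_force: [-0.1, 0.3, -1.8]
gripper_width: 0.505
```

```bash
python3 -c "
from h import *
go(.4775,.258,.12,-.03)"
```

```text
t 13.38 ee [0.5881 0.1501 0.1488] yaw -1.79 tilt [ 2.8e-03  7.0e-04 -1.0e+00] grip 0.505 F [-0.1  0.3 -1.8]
shift tool mm [-114.  -104.4   28.6] in yaw-only [-113.9 -104.4   28.8]
turn deg about tool z -0.07
 shift mm if turned first [-113.8 -104.5   28.8]
```

Call:
carry_out(
  series="-0.038 -0.0348 0 0 0 0 255;-0.038 -0.0348 0 0 0 0 255;-0.038 -0.0348 0.02 0 0 0 255;0 0 0.03 0 0 0 255;0 0 0 0 0 0 255",
)

```text
time: 14.0
ee_pos: [0.4764, 0.2572, 0.0965]
tool_rot: [1.0, -0.014, -0.001, 0.001]
ft_force: [0.6, -0.1, -2.6]
gripper_width: 0.507
```

```bash
python3 -c "
from h import *
go(.4775,.258,.0365,-.03)
cv2.imwrite('pics/g3.png',vision.snapshot('wrist')[:,:,::-1])
K,_,_=cam('wrist'); T=vision.camera_params('wrist')['tool_from_camera']; c=(K,T[:3,:3],T[:3,3])
print(back(c,[[317,282]],.0064-.022))"
```

```text
t 14.0 ee [0.4764 0.2572 0.0965] yaw -1.64 tilt [-0.002 -0.001 -1.   ] grip 0.507 F [ 0.6 -0.1 -2.6]
shift tool mm [ 1.2 -0.9 60. ] in yaw-only [ 1.  -0.9 60. ]
turn deg about tool z 0.08
 shift mm if turned first [ 1.  -0.9 60. ]
[[ 0.001038   -0.00071073 -0.0156    ]]
```

View pics/g3.png

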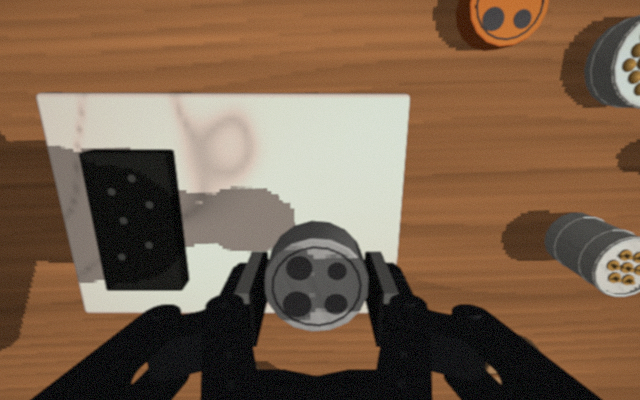

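Call:
carry_out(
  series="0 0 0.03 0 0 0 255;0 0 0.02 0 0 0 255;0 0 0.005 0 0 0 255;0 0 0 0 0 0 255;0 0 0 0 0 0 255",
)

```text
time: 14.68
ee_pos: [0.4785, 0.2574, 0.0433]
tool_rot: [1.0, -0.015, 0.001, -0.0]
ft_force: [0.7, -0.4, -1.7]
gripper_width: 0.503
```

```bash
python3 -c "
from h import *
go(.477,.258,.0365,-.03)"
```

```text
t 14.68 ee [0.4785 0.2574 0.0433] yaw -1.72 tilt [ 1.4e-03  7.0e-04 -1.0e+00] grip 0.503 F [ 0.7 -0.4 -1.7]
shift tool mm [-1.5 -0.6  6.8] in yaw-only [-1.5 -0.6  6.8]
turn deg about tool z -0.0
 shift mm if turned first [-1.5 -0.6  6.8]
```

Call:
carry_out(
  series="-0.001 -0.0006 0.003 0 0 0 255;0 0 0.002 0 0 0 255;0 0 0.001 0 0 0 255;0 0 0 0 0 0 255;0 0 0 0 0 0 255",
)

```text
time: 15.3
ee_pos: [0.4766, 0.2578, 0.0364]
tool_rot: [1.0, -0.015, -0.0, 0.0]
ft_force: [-2.2, -0.8, 6.6]
gripper_width: 0.505
```

Call:
carry_out(
  series="0 0 0 0 0 0 110;0 0 0 0 0 0 90;0 0 0 0 0 0 40;0 0 0 0 0 0 0;0 0 0 0 0 0 0",
)

```text
time: 15.92
ee_pos: [0.4767, 0.2578, 0.0362]
tool_rot: [1.0, -0.015, -0.0, 0.0]
ft_force: [0.0, 0.1, 0.6]
gripper_width: 1.0
```

Call:
carry_out(
  series="0 0 -0.03 0 0 0 0;0 0 -0.06 0 0 0 0;0 0 -0.06 0 0 0 0;0.03 0.045 0 0 0 0 0;0.03 0.045 0 0 0 0 0",
)

```text
time: 16.55
ee_pos: [0.5349, 0.1655, 0.1874]
tool_rot: [1.0, -0.014, 0.001, -0.0]
ft_force: [0.1, 0.6, 0.4]
gripper_width: 1.001
```

```bash
python3 look.py w6 pad,anvil .03; python3 -c "
from h import *
go(.5655,.0548,.13,-.148)"
```

```text
pad 0.56 [245.8, 100.6] [ 0.4786  0.3679 -0.0273] 0.11
anvil 0.98 [251.5, 220.0] [0.4749 0.2592] 0.26
anvil 0.82 [111.5, 336.4] [0.5966 0.1483] 0.337
[0.5351 0.1641 0.1863] -1.8795960858431418
t 16.7 ee [0.5351 0.1641 0.1863] yaw -1.88 tilt [ 5.e-04 -1.e-04 -1.e+00] grip 1.0 F [-0.1  0.3  0.4]
shift tool mm [ 34.  108.3  56.3] in yaw-only [ 34.  108.3  56.3]
turn deg about tool z 6.6
 shift mm if turned first [ 46.2 103.6  56.3]
```

View pics/w6.png

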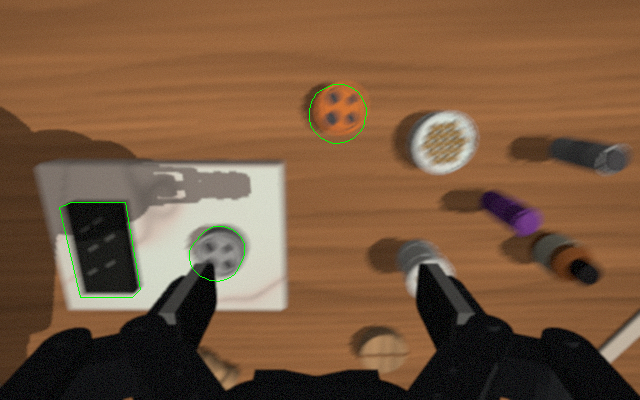

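Call:
carry_out(
  series="0 0 0 0 0 -10.4 0;0 0 0 0 0 -10.4 0;0 0 0 0 0 -10.4 0;0 0 0 0 0 -10.4 0;0 0 0 0 0 -10.4 0",
)

```text
time: 17.32
ee_pos: [0.5333, 0.1669, 0.186]
tool_rot: [0.904, 0.428, -0.0, -0.0]
ft_force: [0.1, -1.3, 0.6]
gripper_width: 0.999
```

Call:
carry_out(
  series="0 0 0 0 0 -10.4 0;0 0 0 0 0 -10.4 0;0 0 0 0 0 -10.4 0;0 0 0 0 0 0 0",
)

```text
time: 17.82
ee_pos: [0.5334, 0.1668, 0.186]
tool_rot: [0.758, 0.653, -0.0, -0.0]
ft_force: [0.6, 0.1, -0.9]
gripper_width: 0.995
```

```bash
python3 -c "
from h import *
go(.5655,.0548,.14,np.radians(81.5))"
```

```text
t 17.82 ee [0.5334 0.1668 0.186 ] yaw 81.49 tilt [-5.e-04  0.e+00 -1.e+00] grip 0.995 F [ 0.6  0.1 -0.9]
shift tool mm [-106.    48.3   46. ] in yaw-only [-106.    48.3   46. ]
turn deg about tool z -0.01
 shift mm if turned first [-106.    48.3   46. ]
```

Call:
carry_out(
  series="-0.0353 0.0161 0 0 0 0 0;-0.0353 0.0161 0.016 0 0 0 0;-0.0353 0.0161 0.03 0 0 0 0;0 0 0 0 0 0 0;0 0 0 0 0 0 0",
)

```text
time: 18.45
ee_pos: [0.566, 0.0547, 0.1403]
tool_rot: [0.759, 0.652, -0.0, -0.0]
ft_force: [-0.7, -1.2, -0.3]
gripper_width: 1.001
```

```bash
python3 look.py w7 flat_tin,tray 0; python3 -c "
from h import *
go(.5655,.0548,.004,np.radians(81.5))"
```

```text
flat_tin 0.9 [194.9, 318.5] [0.5653 0.0552] 0.071
[0.5663 0.0552 0.1409] 81.4910380134475
t 18.6 ee [0.5663 0.0552 0.1409] yaw 81.49 tilt [ 1.1e-03  2.0e-04 -1.0e+00] grip 0.996 F [ 0.1  0.5 -0.3]
shift tool mm [ -0.6  -0.9 136.9] in yaw-only [ -0.6  -0.7 136.9]
turn deg about tool z -0.01
 shift mm if turned first [ -0.6  -0.7 136.9]
```

View pics/w7.png

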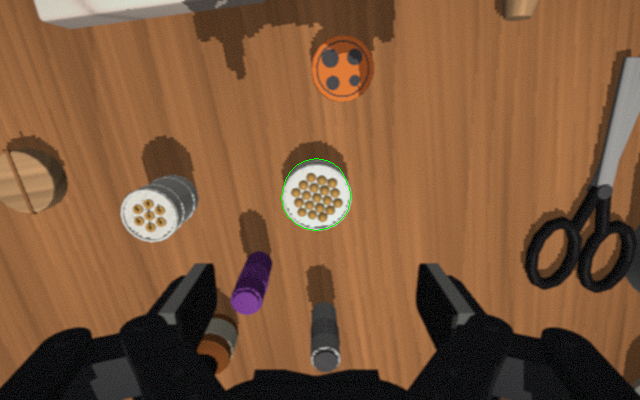

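Call:
carry_out(
  series="0 0 0.04 0 0 0 0;0 0 0.04 0 0 0 0;0 0 0.04 0 0 0 0;0 0 0.0145 0 0 0 0;0 0 0 0 0 0 0",
)

```text
time: 19.23
ee_pos: [0.5659, 0.0546, 0.0057]
tool_rot: [0.757, 0.653, -0.0, -0.0]
ft_force: [0.9, 0.1, -0.1]
gripper_width: 0.999
```

Call:
carry_out(
  series="0 0 0 0 0 0 50;0 0 0 0 0 0 75;0 0 0 0 0 0 255;0 0 0 0 0 0 255;0 0 0 0 0 0 255",
)

```text
time: 19.85
ee_pos: [0.567, 0.0543, 0.0071]
tool_rot: [0.758, 0.653, 0.001, 0.001]
ft_force: [-1.5, 0.5, 13.3]
gripper_width: 0.616
```

Call:
carry_out(
  series="0 0 -0.01 0 0 0 255;0 0 -0.05 0 0 0 255;0 0 -0.055 0 0 0 255;0 0 -0.055 0 0 0 255;0 0 0 0 0 0 255",
)

```text
time: 20.48
ee_pos: [0.5686, 0.0543, 0.1807]
tool_rot: [0.758, 0.653, 0.003, 0.002]
ft_force: [-0.3, 0.2, -0.9]
gripper_width: 0.613
```

```bash
python3 look.py w8 tray 0; python3 -c "
from h import *
d=np.array([.5455,-.297]); a=-.147; 
for s in(.076,0,-.076): print(d+s*np.array([-np.sin(a),np.cos(a)]))
p=d+.076*np.array([-np.sin(a),np.cos(a)])
go(p[0],p[1],.15,np.radians(81.5))"
```

```text
[0.5662 0.0542 0.1766] 81.49649817044731
[ 0.55663181 -0.22181966]
[ 0.5455 -0.297 ]
[ 0.53436819 -0.37218034]
t 20.57 ee [0.5662 0.0542 0.1766] yaw 81.5 tilt [ 1.5e-03  1.0e-04 -1.0e+00] grip 0.61 F [ 0.6 -0.3 -1. ]
shift tool mm [-274.4   31.4   26.6] in yaw-only [-274.4   31.4   26.6]
turn deg about tool z -0.0
 shift mm if turned first [-274.4   31.4   26.6]
```

View pics/w8.png

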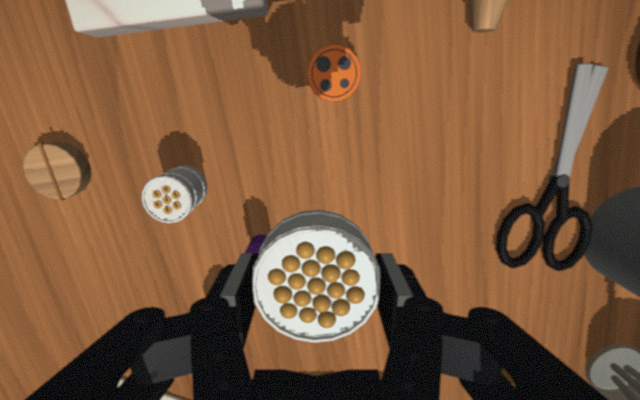

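Call:
carry_out(
  series="-0.055 0.0063 0 0 0 0 255;-0.055 0.0063 0 0 0 0 255;-0.055 0.0063 0 0 0 0 255;-0.055 0.0063 0 0 0 0 255;-0.0545 0.0063 0 0 0 0 255",
)

```text
time: 21.2
ee_pos: [0.5554, -0.2233, 0.1741]
tool_rot: [0.758, 0.653, -0.001, -0.001]
ft_force: [-0.4, -0.0, -0.9]
gripper_width: 0.615
```

Call:
carry_out(
  series="0 0 0.03 0 0 0 255;0 0 0 0 0 0 255;0 0 0 0 0 0 255",
)

```text
time: 21.58
ee_pos: [0.5564, -0.2212, 0.1455]
tool_rot: [0.757, 0.653, -0.0, -0.001]
ft_force: [-0.3, -0.3, -1.1]
gripper_width: 0.609
```

```bash
python3 look.py w9 tray 0; python3 -c "
from h import *
c=cam('wrist'); 
go(.5566,-.2218,.05,np.radians(81.5))
st=np.load('w9.npz'); c=cam('wrist',dict(tool_rot=st['q'],ee_pos=st['p'])); im=st['im'][:,:,::-1].copy()
h=proj(c,box(.545,-.297,-.147,.013,.013,.12,.232)[:4]).round().astype(int); print(h); cv2.polylines(im,[h],1,(255,0,0),1); cv2.imwrite('pics/w9b.png',im)
"
```

```text
tray 0.78 [202.2, 317.4] [ 0.5447 -0.2978 -0.144 ] 0.918
[ 0.5571 -0.2213  0.1463] 81.56401060889125
t 21.68 ee [ 0.5571 -0.2213  0.1463] yaw 81.56 tilt [ 4.e-04 -1.e-04 -1.e+00] grip 0.612 F [-0.1  0.1 -0.4]
shift tool mm [-0.6 -0.5 96.3] in yaw-only [-0.6 -0.4 96.3]
turn deg about tool z 0.06
 shift mm if turned first [-0.6 -0.4 96.3]
[[392 145]
 [377 379]
 [256 379]
 [241 145]]
```

View pics/w9b.png

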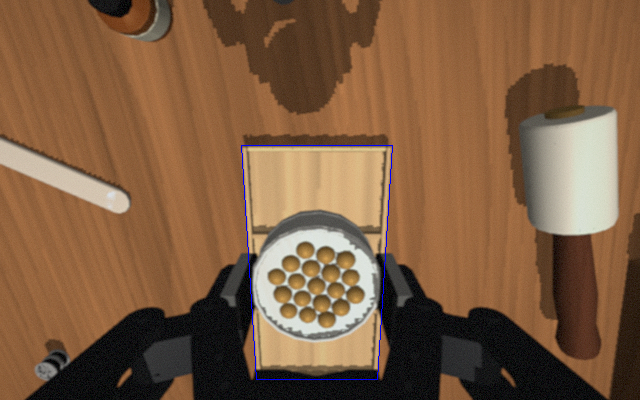

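Call:
carry_out(
  series="-0.0006 -0.0004 0.04 0 0 0 255;0 0 0.04 0 0 0 255;0 0 0.04 0 0 0 255;0 0 0.008 0 0 0 255;0 0 0 0 0 0 255",
)

```text
time: 22.3
ee_pos: [0.5567, -0.2223, 0.0184]
tool_rot: [0.757, 0.653, 0.0, 0.0]
ft_force: [-0.7, -1.1, -1.1]
gripper_width: 0.617
```

Call:
carry_out(
  series="0 0 0 0 0 0 255;0 0 0.003 0 0 0 255;0 0 0 0 0 0 255",
)

```text
time: 22.68
ee_pos: [0.5564, -0.2226, 0.0152]
tool_rot: [0.758, 0.653, 0.0, 0.0]
ft_force: [-0.5, 0.9, -1.6]
gripper_width: 0.61
```

Call:
carry_out(
  series="0 0 0.002 0 0 0 255;0 0 0.001 0 0 0 255;0 0 0.001 0 0 0 255;0 0 0.0005 0 0 0 255;0 0 0 0 0 0 255",
)

```text
time: 23.3
ee_pos: [0.5562, -0.2225, 0.0111]
tool_rot: [0.758, 0.653, 0.0, 0.0]
ft_force: [-6.2, 1.3, 19.2]
gripper_width: 0.612
```

Call:
carry_out(
  series="0 0 -0.001 0 0 0 90;0 0 0 0 0 0 75;0 0 0 0 0 0 60;0 0 0 0 0 0 60;0 0 0 0 0 0 60",
)

```text
time: 23.92
ee_pos: [0.5562, -0.2224, 0.0111]
tool_rot: [0.758, 0.653, -0.0, -0.0]
ft_force: [-1.2, 0.5, -0.2]
gripper_width: 0.763
```

Call:
carry_out(
  series="0 0 -0.02 0 0 0 60;0 0 -0.05 0 0 0 0;0 0 -0.06 0 0 0 0;0.05 0 0 0 0 0 0;0 0 0 0 0 0 0",
)

```text
time: 24.55
ee_pos: [0.5642, -0.1708, 0.1435]
tool_rot: [0.757, 0.654, 0.001, 0.001]
ft_force: [-0.6, 0.3, -0.4]
gripper_width: 0.999
```

```bash
python3 look.py w10 flat_tin .004;  python3 -c "
from h import *
go(.446,.068,.17,np.radians(81.5))"
```

```text
flat_tin 0.61 [251.4, 313.8] [ 0.5552 -0.2223] 0.062
[ 0.5638 -0.1727  0.1424] 81.56661372373152
t 24.65 ee [ 0.5638 -0.1727  0.1424] yaw 81.57 tilt [ 1.e-03 -5.e-04 -1.e+00] grip 1.005 F [ 1.   0.4 -0.3]
shift tool mm [ 220.8 -151.8  -27.9] in yaw-only [ 220.8 -151.8  -27.6]
turn deg about tool z 0.07
 shift mm if turned first [ 220.7 -152.1  -27.6]
```

View pics/w10.png

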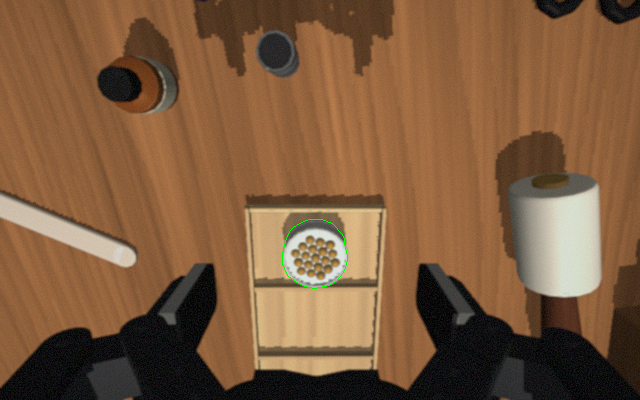

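Call:
carry_out(
  series="0.0442 -0.0304 -0.005 0 0 0 0;0.0442 -0.0304 -0.005 0 0 0 0;0.0442 -0.0304 -0.005 0 0 0 0;0.0442 -0.0304 0 0 0 0 0;0.0442 -0.0304 0 0 0 0 0",
)

```text
time: 25.28
ee_pos: [0.4454, 0.0686, 0.1565]
tool_rot: [0.758, 0.652, 0.0, 0.0]
ft_force: [0.5, 0.1, -1.0]
gripper_width: 1.0
```

Call:
carry_out(
  series="0 0 0 0 0 0 0;0 0 0 0 0 0 0",
)

```text
time: 25.52
ee_pos: [0.4465, 0.0676, 0.1564]
tool_rot: [0.757, 0.653, 0.0, 0.0]
ft_force: [0.8, 0.2, -0.3]
gripper_width: 1.004
```

```bash
python3 look.py w11 tall_tin 0;  python3 -c "
from h import *
go(.446,.068,.012,np.radians(81.5))"
```

```text
tall_tin 0.98 [197.5, 314.4] [0.4448 0.0676] 0.079
[0.4466 0.0671 0.1563] 81.42623397843845
t 25.62 ee [0.4466 0.0671 0.1563] yaw 81.43 tilt [ 4.e-04 -1.e-04 -1.e+00] grip 0.999 F [ 0.1 -1.7  0.1]
shift tool mm [  0.8  -0.8 144.3] in yaw-only [  0.8  -0.8 144.3]
turn deg about tool z -0.07
 shift mm if turned first [  0.8  -0.8 144.3]
```

View pics/w11.png

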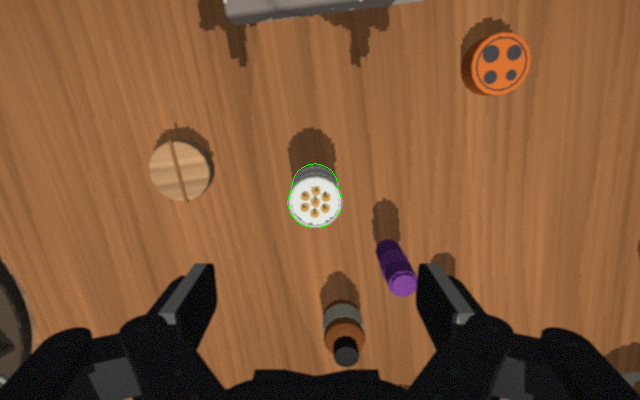

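Call:
carry_out(
  series="0.0005 -0.0013 0.04 0 0 0 0;0 0 0.04 0 0 0 0;0 0 0.04 0 0 0 0;0 0 0.024 0 0 0 0;0 0 0 0 0 0 0",
)

```text
time: 26.25
ee_pos: [0.4441, 0.0676, 0.0108]
tool_rot: [0.758, 0.652, -0.001, -0.001]
ft_force: [0.3, 0.4, -0.4]
gripper_width: 1.001
```

Call:
carry_out(
  series="0 0 0 0 0 0 80;0 0 0 0 0 0 110;0 0 0 0 0 0 255;0 0 0 0 0 0 255;0 0 0 0 0 0 255",
)

```text
time: 26.88
ee_pos: [0.4455, 0.0687, 0.0132]
tool_rot: [0.758, 0.653, 0.001, 0.001]
ft_force: [-0.7, -2.7, 12.9]
gripper_width: 0.462
```

```bash
python3 -c "
from h import *
go(.5344,-.3725,.19,np.radians(81.5))"
```

```text
t 26.88 ee [0.4455 0.0687 0.0132] yaw 81.51 tilt [ 1.9e-03  1.0e-04 -1.0e+00] grip 0.462 F [-0.7 -2.7 12.9]
shift tool mm [-423.2  153.5 -176.6] in yaw-only [-423.2  153.1 -176.8]
turn deg about tool z 0.01
 shift mm if turned first [-423.2  153.2 -176.8]
```

Call:
carry_out(
  series="0 0 -0.01 0 0 0 255;0 0 -0.04 0 0 0 255;0 0 -0.055 0 0 0 255;0 0 -0.055 0 0 0 255;-0.0529 0.0192 0 0 0 0 255",
)

```text
time: 27.5
ee_pos: [0.4582, 0.0152, 0.1769]
tool_rot: [0.756, 0.655, 0.003, 0.003]
ft_force: [1.6, -0.4, -2.7]
gripper_width: 0.457
```

Call:
carry_out(
  series="-0.0529 0.0192 0 0 0 0 255;-0.0529 0.0192 0 0 0 0 255;-0.0529 0.0192 0 0 0 0 255;-0.0529 0.0192 0 0 0 0 255;-0.0529 0.0192 0 0 0 0 255",
)

```text
time: 28.12
ee_pos: [0.5117, -0.264, 0.1731]
tool_rot: [0.758, 0.653, 0.0, 0.0]
ft_force: [0.5, -0.4, -0.9]
gripper_width: 0.458
```

Call:
carry_out(
  series="-0.0529 0.0192 0 0 0 0 255;-0.0529 0.0192 0 0 0 0 255;0 0 0 0 0 0 255;0 0 0 0 0 0 255",
)

```text
time: 28.62
ee_pos: [0.5335, -0.3722, 0.1725]
tool_rot: [0.758, 0.653, 0.0, -0.0]
ft_force: [0.1, -0.3, -2.4]
gripper_width: 0.457
```

```bash
python3 -c "
from h import *
st=get_state(); im=vision.snapshot('wrist')[:,:,::-1].copy(); c=cam('wrist',st)
h=proj(c,box(.545,-.297,-.147,.013,.013,.12,.232)[:4]).round().astype(int); cv2.polylines(im,[h],1,(255,0,0),1); cv2.imwrite('pics/w12.png',im)
go(.5338,-.3725,.0172,np.radians(81.5))"
```

```text
t 28.68 ee [ 0.5337 -0.3716  0.1725] yaw 81.51 tilt [-4.e-04  6.e-04 -1.e+00] grip 0.457 F [-0.3 -0.6 -1.7]
shift tool mm [ -0.9   0.3 155.3] in yaw-only [ -0.9   0.3 155.3]
turn deg about tool z 0.01
 shift mm if turned first [ -0.9   0.3 155.3]
```

View pics/w12.png

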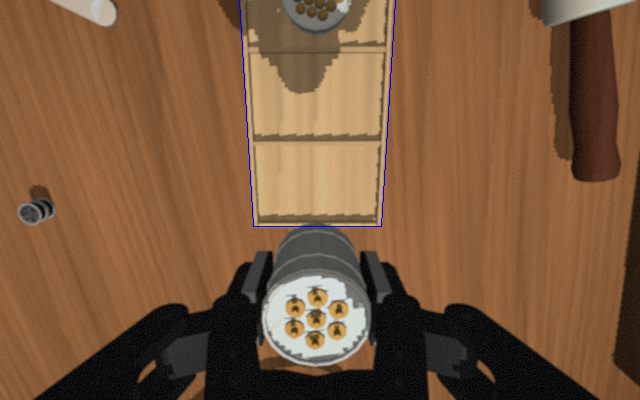

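Call:
carry_out(
  series="-0.0008 0.0003 0.045 0 0 0 255;0 0 0.045 0 0 0 255;0 0 0.045 0 0 0 255;0 0 0.014 0 0 0 255;0 0 0 0 0 0 255",
)

```text
time: 29.3
ee_pos: [0.5343, -0.3726, 0.0234]
tool_rot: [0.757, 0.653, -0.0, -0.0]
ft_force: [0.8, 0.1, -0.6]
gripper_width: 0.456
```

Call:
carry_out(
  series="0 0 0 0 0 0 255;0 0 0.002 0 0 0 255;0 0 0 0 0 0 255",
)

```text
time: 29.68
ee_pos: [0.5346, -0.3737, 0.022]
tool_rot: [0.758, 0.653, 0.0, 0.001]
ft_force: [0.2, -0.3, -0.7]
gripper_width: 0.456
```

Call:
carry_out(
  series="0.0005 0 0.002 0 0 0 255;0 0 0.001 0 0 0 255;0 0 0.001 0 0 0 255;0 0 0 0 0 0 255",
)

```text
time: 30.18
ee_pos: [0.5343, -0.3729, 0.0173]
tool_rot: [0.758, 0.653, -0.0, -0.0]
ft_force: [-1.2, 1.0, 3.6]
gripper_width: 0.455
```

Call:
carry_out(
  series="0 0 0 0 0 0 130;0 0 0 0 0 0 110;0 0 0 0 0 0 80;0 0 0 0 0 0 70;0 0 0 0 0 0 70",
)

```text
time: 30.8
ee_pos: [0.5343, -0.3729, 0.0172]
tool_rot: [0.758, 0.653, 0.0, -0.0]
ft_force: [0.4, 0.0, -0.0]
gripper_width: 0.726
```

Call:
carry_out(
  series="0 0 -0.02 0 0 0 70;0 0 -0.05 0 0 0 70;0 0 -0.06 0 0 0 0;0 0 -0.05 0 0 0 0;0.05 0 0 0 0 0 0",
)

```text
time: 31.42
ee_pos: [0.5438, -0.3267, 0.2032]
tool_rot: [0.759, 0.652, 0.001, 0.005]
ft_force: [0.9, 0.7, -0.5]
gripper_width: 1.0
```

```bash
python3 look.py w13 tall_tin,flat_tin .004;  python3 -c "
from h import *
go(.557,-.0635,.17,np.radians(81.5))"
```

```text
tall_tin 0.66 [232.8, 313.1] [ 0.5334 -0.3738] 0.075
tall_tin 0.39 [133.0, 309.4] [ 0.5193 -0.2543] 0.911
flat_tin 0.96 [59.2, 313.3] [ 0.5554 -0.2221] 0.024
flat_tin 0.62 [137.4, 310.1] [ 0.5764 -0.2727] 0.877
[ 0.5421 -0.3217  0.1993] 81.60835828440933
t 31.57 ee [ 0.5421 -0.3217  0.1993] yaw 81.61 tilt [ 1.4e-03 -7.0e-04 -1.0e+00] grip 1.0 F [-0.8 -0.3 -0.7]
shift tool mm [257.7 -23.   29.1] in yaw-only [257.6 -22.9  29.3]
turn deg about tool z 0.11
 shift mm if turned first [257.6 -23.4  29.3]
```

View pics/w13.png

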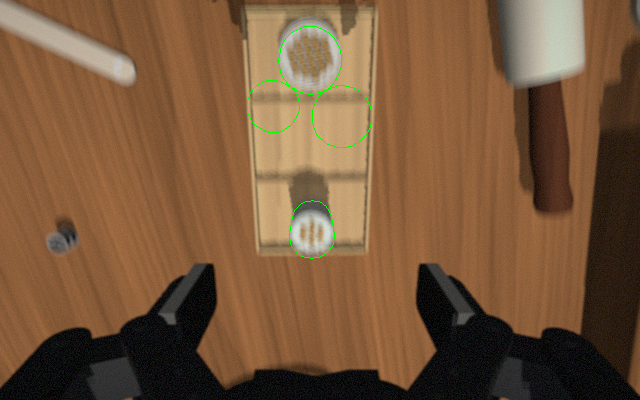

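Call:
carry_out(
  series="0.0515 -0.0046 0 0 0 0 0;0.0515 -0.0046 0 0 0 0 0;0.0515 -0.0046 0 0 0 0 0;0.0515 -0.0046 0 0 0 0 0;0.0515 -0.0046 0 0 0 0 0",
)

```text
time: 32.2
ee_pos: [0.5572, -0.0644, 0.1979]
tool_rot: [0.758, 0.653, 0.0, 0.0]
ft_force: [0.9, -0.3, -0.4]
gripper_width: 0.995
```

Call:
carry_out(
  series="0 0 0 0 0 0 0;0 0 0 0 0 0 0;0 0 0 0 0 0 0",
)

```text
time: 32.58
ee_pos: [0.5571, -0.0666, 0.1974]
tool_rot: [0.758, 0.652, -0.0, 0.0]
ft_force: [0.3, -0.0, -0.1]
gripper_width: 0.997
```

```bash
python3 look.py w14 setter,dye_bottle 0;  python3 -c "
from h import *
go(.557,-.0635,.02,np.radians(81.5))"
```

```text
setter 0.91 [123.9, 244.8] [ 0.5052 -0.004 ] 0.149
setter 0.82 [186.0, 312.1] [ 0.554  -0.0645] 0.124
dye_bottle 0.95 [198.6, 206.5] [ 0.4599 -0.0655] 0.451
[ 0.557  -0.0663  0.1972] 81.42084587882455
t 32.73 ee [ 0.557  -0.0663  0.1972] yaw 81.42 tilt [-0.e+00 -1.e-04 -1.e+00] grip 1.001 F [ 0.6  0.2 -0.7]
shift tool mm [  2.8  -0.4 177.2] in yaw-only [  2.8  -0.4 177.2]
turn deg about tool z -0.08
 shift mm if turned first [  2.8  -0.4 177.2]
```

View pics/w14.png

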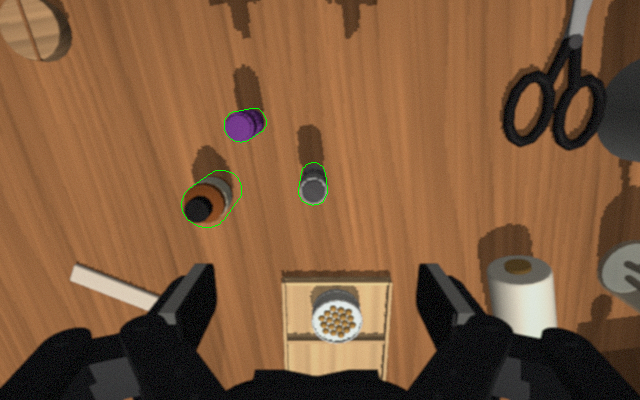

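Call:
carry_out(
  series="0.0014 -0.0027 0.04 0 0 0 90;0 0 0.045 0 0 0 90;0 0 0.045 0 0 0 90;0 0 0.04 0 0 0 90;0 0 0.008 0 0 0 90",
)

```text
time: 33.35
ee_pos: [0.5529, -0.0638, 0.0171]
tool_rot: [0.758, 0.652, -0.001, -0.002]
ft_force: [-0.4, 0.2, -0.0]
gripper_width: 0.65
```

Call:
carry_out(
  series="0 0 0 0 0 0 130;0 0 0 0 0 0 160;0 0 0 0 0 0 255;0 0 0 0 0 0 255;0 0 0 0 0 0 255",
)

```text
time: 33.98
ee_pos: [0.5557, -0.0638, 0.0208]
tool_rot: [0.758, 0.653, 0.001, 0.001]
ft_force: [-0.9, -1.1, 8.8]
gripper_width: 0.269
```

```bash
python3 -c "
from h import *
go(.545,-.2975,.18,np.radians(81.5))
cv2.imwrite('pics/g4.png',vision.snapshot('wrist')[:,:,::-1])"
```

```text
t 33.98 ee [ 0.5557 -0.0638  0.0208] yaw 81.5 tilt [ 2.6e-03 -5.0e-04 -1.0e+00] grip 0.269 F [-0.9 -1.1  8.8]
shift tool mm [-232.7   24.4 -159.1] in yaw-only [-232.7   24.  -159.2]
turn deg about tool z 0.0
 shift mm if turned first [-232.7   24.  -159.2]
```

View pics/g4.png

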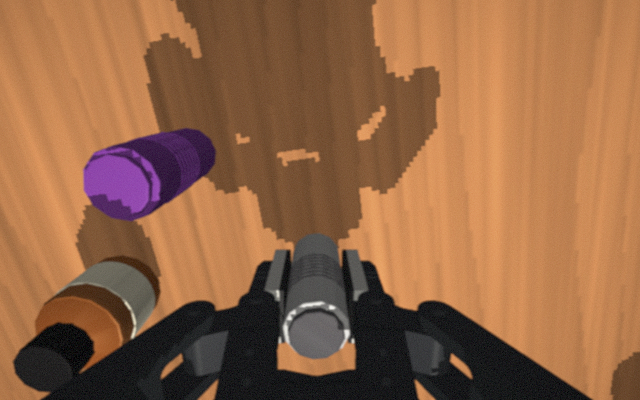

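Call:
carry_out(
  series="0 0 -0.01 0 0 0 255;0 0 -0.04 0 0 0 255;0 0 -0.045 0 0 0 255;0 0 -0.045 0 0 0 255;-0.0465 0.0048 0 0 0 0 255",
)

```text
time: 34.65
ee_pos: [0.5548, -0.1093, 0.1639]
tool_rot: [0.756, 0.654, 0.002, 0.003]
ft_force: [0.8, -0.2, -1.4]
gripper_width: 0.267
```

Call:
carry_out(
  series="-0.0465 0.0048 0 0 0 0 255;-0.0465 0.0048 0 0 0 0 255;-0.0465 0.0048 0 0 0 0 255;-0.0465 0.0048 0 0 0 0 255;0 0 0 0 0 0 255",
)

```text
time: 35.28
ee_pos: [0.5438, -0.3003, 0.1603]
tool_rot: [0.759, 0.652, 0.0, 0.001]
ft_force: [-0.2, 0.9, -0.8]
gripper_width: 0.269
```

Call:
carry_out(
  series="0 0 0 0 0 0 255;0 0 0 0 0 0 255",
)

```text
time: 35.52
ee_pos: [0.544, -0.296, 0.1596]
tool_rot: [0.757, 0.653, 0.0, -0.0]
ft_force: [-0.2, 0.6, -1.3]
gripper_width: 0.269
```

```bash
python3 -c "
from h import *
go(.545,-.2975,.0248,np.radians(81.5))
cv2.imwrite('pics/g5.png',vision.snapshot('wrist')[:,:,::-1])"
```

```text
t 35.52 ee [ 0.544  -0.296   0.1596] yaw 81.55 tilt [ 1.e-04  1.e-04 -1.e+00] grip 0.269 F [-0.2  0.6 -1.3]
shift tool mm [ -1.3   1.2 134.8] in yaw-only [ -1.3   1.2 134.8]
turn deg about tool z 0.05
 shift mm if turned first [ -1.3   1.2 134.8]
```

View pics/g5.png

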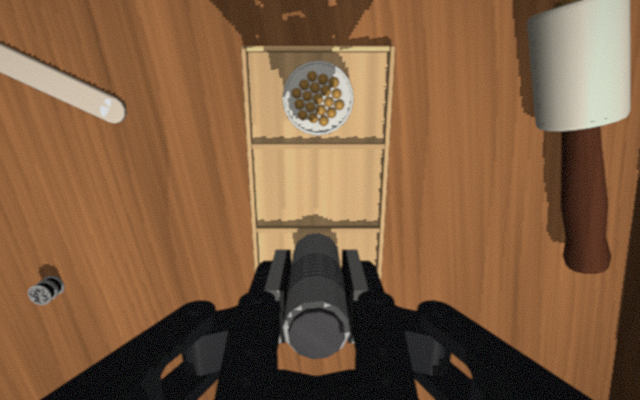

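Call:
carry_out(
  series="-0.0013 0.0006 0.04 0 0 0 255;0 0 0.045 0 0 0 255;0 0 0.035 0 0 0 255;0 0 0.009 0 0 0 255;0 0 0 0 0 0 255",
)

```text
time: 36.2
ee_pos: [0.5446, -0.2981, 0.0305]
tool_rot: [0.757, 0.653, -0.0, -0.0]
ft_force: [0.6, -0.9, -1.2]
gripper_width: 0.268
```

Call:
carry_out(
  series="0 0 0 0 0 0 255;0 0 0 0 0 0 255",
)

```text
time: 36.45
ee_pos: [0.5451, -0.2988, 0.0315]
tool_rot: [0.758, 0.653, 0.0, 0.001]
ft_force: [-0.9, 0.4, -1.2]
gripper_width: 0.271
```

Call:
carry_out(
  series="0.0008 0 0.003 0 0 0 255;0 0 0.001 0 0 0 255;0 0 0.001 0 0 0 255;0 0 0 0 0 0 255;0 0 0 0 0 0 255",
)

```text
time: 37.08
ee_pos: [0.5444, -0.2976, 0.0251]
tool_rot: [0.758, 0.653, -0.0, -0.0]
ft_force: [0.3, -0.4, -1.6]
gripper_width: 0.271
```

```bash
python3 -c "
from h import *
go(.545,-.2975,.0248,np.radians(81.5))"
```

```text
t 37.08 ee [ 0.5444 -0.2976  0.0251] yaw 81.5 tilt [-1.e-04  1.e-04 -1.e+00] grip 0.271 F [ 0.3 -0.4 -1.6]
shift tool mm [0.2 0.5 0.3] in yaw-only [0.2 0.5 0.3]
turn deg about tool z 0.0
 shift mm if turned first [0.2 0.5 0.3]
```

Call:
carry_out(
  series="0 0 0.0006 0 0 0 255;0 0 0.0006 0 0 0 255;0 0 0 0 0 0 255;0 0 0 0 0 0 255",
)

```text
time: 37.58
ee_pos: [0.5446, -0.2977, 0.0248]
tool_rot: [0.758, 0.653, 0.0, 0.0]
ft_force: [-4.4, 2.3, 13.9]
gripper_width: 0.272
```

Call:
carry_out(
  series="0 0 -0.0008 0 0 0 255;0 0 0 0 0 0 180;0 0 0 0 0 0 170;0 0 0 0 0 0 140;0 0 0 0 0 0 110",
)

```text
time: 38.2
ee_pos: [0.5445, -0.2977, 0.0247]
tool_rot: [0.758, 0.653, -0.0, -0.0]
ft_force: [-0.1, -0.4, 1.0]
gripper_width: 0.568
```

Call:
carry_out(
  series="0 0 0 0 0 0 90;0 0 0 0 0 0 70;0 0 -0.03 0 0 0 70;0 0 -0.05 0 0 0 70;0 0 -0.06 0 0 0 70",
)

```text
time: 38.83
ee_pos: [0.5438, -0.2973, 0.1655]
tool_rot: [0.758, 0.653, -0.0, -0.001]
ft_force: [0.2, -0.7, 0.1]
gripper_width: 0.724
```

Call:
carry_out(
  series="0 0 -0.05 0 0 0 0;0.05 0 0 0 0 0 0;0.05 0 0 0 0 0 0;0 0 0 0 0 0 0;0 0 0 0 0 0 0",
)

```text
time: 39.45
ee_pos: [0.5593, -0.1988, 0.2149]
tool_rot: [0.757, 0.653, -0.0, 0.0]
ft_force: [1.1, -0.7, -0.3]
gripper_width: 1.002
```

```bash
python3 look.py w15 setter,tall_tin,flat_tin .004; python3 look.py w15b dye_bottle 0 top; python3 look.py t2 pad,anvil .03 top; python3 -c "
import cv2; im=cv2.imread('pics/t2.png'); cv2.imwrite('pics/t2c.png',cv2.resize(im[100:300,90:560],None,fx=1.7,fy=1.7,interpolation=cv2.INTER_CUBIC))"
```

```text
setter 0.88 [276.1, 314.8] [ 0.5436 -0.297 ] 0.184
tall_tin 0.6 [335.7, 315.7] [ 0.5332 -0.3744] 0.128
flat_tin 0.93 [196.9, 315.3] [ 0.5555 -0.2221] 0.056
[ 0.5591 -0.1996  0.2146] 81.43406177264399
dye_bottle 0.49 [241.1, 356.1] [ 0.45   -0.0672] 0.166
[ 0.5591 -0.1994  0.2146] 81.44025616129964
pad 0.6 [227.9, 140.6] [ 0.4784  0.3683 -0.0165] 0.119
anvil 0.92 [232.1, 191.7] [0.475  0.2585] 0.268
anvil 0.78 [175.8, 250.8] [0.5919 0.1401] 0.258
[ 0.5592 -0.1991  0.2147] 81.46705421445208
```

View pics/w15.png

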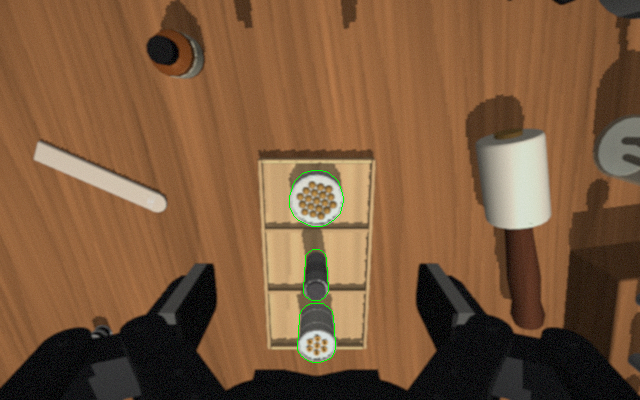

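View pics/t2c.png

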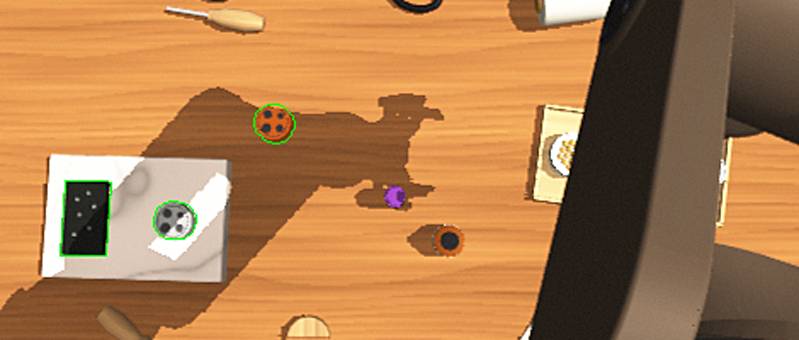

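Everything in the tray is upright and in its compartment. The top view shows the pad and anvil on the slab. I'll take one closer look at the slab before handing in.

Call:
carry_out(
  series="0.0535 -0.017 0 0 0 0 0;0.0535 -0.017 0 0 0 0 0;0.0535 -0.017 0 0 0 0 0;0.0535 -0.017 0 0 0 0 0;0.0535 -0.017 0 0 0 0 0",
)

```text
time: 40.52
ee_pos: [0.5144, 0.08, 0.2149]
tool_rot: [0.758, 0.653, 0.0, 0.0]
ft_force: [1.2, 0.4, 0.0]
gripper_width: 1.003
```

Call:
carry_out(
  series="0.0535 -0.017 0 0 0 0 0;0.0535 -0.017 0 0 0 0 0;0.0535 -0.017 0 0 0 0 0;0.0535 -0.017 0 0 0 0 0;0 0 0 0 0 0 0",
)

```text
time: 41.15
ee_pos: [0.4784, 0.3034, 0.2147]
tool_rot: [0.756, 0.654, 0.0, -0.0]
ft_force: [-0.5, -0.3, -0.2]
gripper_width: 1.002
```

Call:
carry_out(
  series="0 0 0 0 0 0 0;0 0 0 0 0 0 0;0 0 0 0 0 0 0",
)

```text
time: 41.52
ee_pos: [0.4795, 0.2991, 0.2149]
tool_rot: [0.758, 0.652, 0.0, 0.0]
ft_force: [0.1, -0.4, -0.5]
gripper_width: 1.003
```

```bash
python3 look.py w16 pad,anvil .03; python3 look.py w17 slab 0
```

```text
pad 0.98 [102.1, 306.0] [ 0.4788  0.3689 -0.0347] 0.065
anvil 0.79 [222.5, 321.3] [0.4749 0.2592] 0.079
anvil 0.56 [273.9, 445.3] [0.5891 0.1624] 37.254
[0.4793 0.2995 0.2149] 81.44461966545424
slab 0.62 [162.2, 316.8] [ 0.479   0.3125 -0.0329] 0.338
[0.4792 0.2998 0.2148] 81.47004576633654
```

View pics/w16.png

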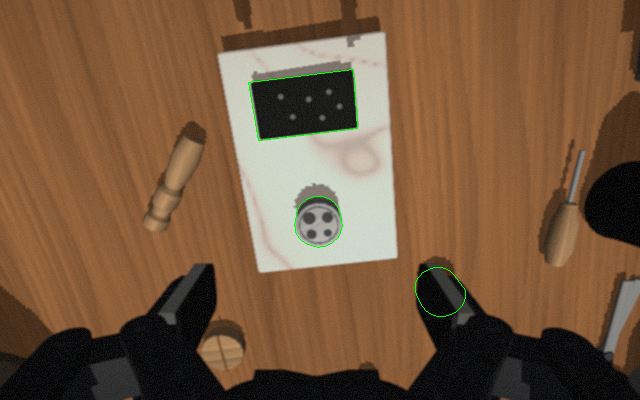

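View pics/w17.png

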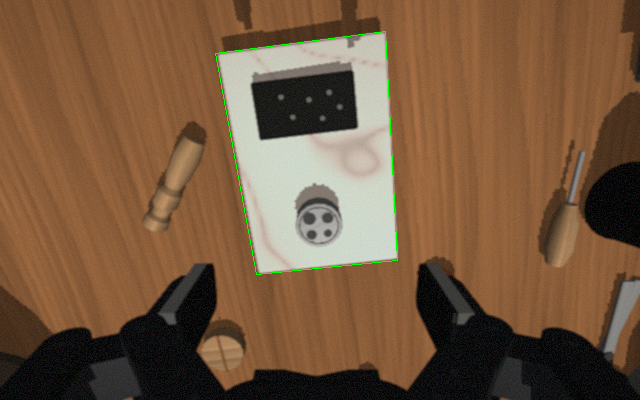

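```bash
python3 -c "
from rig import close_job; print(close_job())"
```

```text
the job is handed in; nothing more can be done
None
```

The riveting place is set out as asked and the job is handed in, at about 42 s of the 128 s allowed. I placed the things in the order asked: pad, anvil, flat tin, tall tin, setter. I lowered each one slowly until the wrist felt it touch, then let go.

- **Slab:** the last wrist view puts the pad about 2 mm from the middle of the left half and within 0.002 rad of square. The anvil is about 3 mm from the middle of the right half, dimples up.
- **Tray:** the flat tin is in the left compartment, the setter stands upright in the middle and the tall tin is in the right. Each fits within about 2 mm of its compartment's centre.
- **Left alone:** I didn't move the dye bottle or the orange and purple look-alikes.
- **Highest force:** the most I read was about 19 N, when the flat tin touched the tray floor.

**Checks that disagreed or failed:**
- **Poor top-camera fits:** some late fits were poor because of the arm's shadow and the arm hiding things. It gave the pad as 0.016 rad from square where the wrist gave 0.002. It also placed the orange look-alike about 8 mm from its first position.
- **Dye bottle:** the two cameras differ by up to 10 mm, and the wrist's fits were poor. Each camera's own first and last readings agree to about 3 mm.
- **Network errors:** the networks sometimes missed the slab, and now and then marked empty or wrong spots. I threw those out after looking at the pictures.

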